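Slide the wood sample under the bridge microscope to the sprung stop

ROBOT

A 6-joint arm with a two-finger parallel gripper is mounted at the origin on the work surface. World frame = base frame: x ahead of the robot, y to its left, z up, the work surface at z = 0. Lengths are in m, angles in rad, forces in N, time in s.
With the tool pointing down it reaches from about 0.325 to 1 m from the base axis. Payload 5.1 kg.
Tool frame: the origin (TCP) lies midway between the tips of the shut fingers; the grasp point (between the pads) lies 19 mm behind it; z points along the fingers, y is the line along which they close (so a half turn about z gives the same grasp; the last joint's range is limited). The gripper opens to 85 mm and grips with 20 to 120 N. Pads are 22 mm wide; open, the fingers measure 114 mm over their backs; the gripper's body (76 mm by 85 mm) begins 54 mm behind the grasp point. The pads swing forward as they close: fully open they stand 13 mm farther back than shut.
Start: joints at [1.177, 0.124, 1.65, -0, 1.367, -0.083], TCP at [0.199, 0.619, 0.231] pointing down, gripper open.
Joint ranges: [-2.61, 2.61], [-1.02, 2.33], [0.03, 2.71], [-1.35, 4.49], [0.32, 2.68], [-2.91, 2.91]. Speed limits (rad/s): [2.57, 2.57, 3.14, 3.14, 3.14, 3.14].

INTERFACE

Orientations are given as a 3x3 rotation matrix whose columns are the frame's x, y, z axes.
In Python, from plant import bot gives the robot as it stands. Calls block until the motion is done:
- bot.movep(position, orientation): joint-space move of the TCP to a pose.
- bot.movel(position, max_speed=0.15, ori=None): straight line of the TCP; ori=None keeps the orientation; max_speed is the mean speed in m/s.
- bot.move_j(angles): joint-space move.
- bot.open() and bot.close_gripper(): open the fingers fully, or close them until they stop; the grip force is fixed at half the most.
- bot.hold(seconds).
- bot.inverse_kinematics(position, orientation): joint angles nearest the present ones, or None.
- bot.read_camera(name): name is "side" or "top"; returns the picture (480x640x3 uint8, red, green, blue); there is no depth.
- bot.calibration(name): a dict with "fx", "fy", "cx", "cy" (pixels), "k1" (the pictures are not rectified: a ray, as slopes to the right and down, at radius r is drawn at 1 + k1 r^2 times it, then the intrinsics apply), "R" (3x3) and "t" (3): a world point X has camera coordinates R X + t. Camera axes: x right, y down, z forward; pixel columns grow to the right and rows downward; lengths in m; the calibration is good to about 2 mm. A picture is of the moment at which its call begins. calibration takes no time and is no camera call.
A pose or a line that the arm cannot do raises bot.PlanningError and nothing moves.
- bot.sign_off(): hands the job in; it is judged then, once.
Trained networks look in the newest picture that a camera, given by its name, has taken for a name from the list of things; names that differ only in an ending like _2 or _b are one class to them, and where a whole thing is asked for, a point or a joint stands for the part that bears it (a point fixed in the world has none). Each returns a list of dicts, best first, with "p" (0 to 1); they miss things now and then, are a little off and sometimes report something else, mostly with a low value. They report only what shows in the picture. A call takes as long as a camera call. They do not tell look-alikes from the thing itself.
- bot.cut_out(target, camera): "mask" (480x640 bool, what is visible of it).
- bot.spot_point(target, camera): "at" ([x, y, z] in m, in world coordinates, good to about 4 mm: a listed point, or the origin of a listed thing).
Readings, each from a call of its own:
- bot.get_time_s(): time.
- bot.get_q(): joint angles.
- bot.get_qvel(): joint speeds.
- bot.get_joint_efforts(): joint torques, N m.
- bot.get_tcp_pos(): TCP position.
- bot.get_tcp_rot(): TCP orientation.
- bot.get_wrist_force(): force on the tool from outside, world axes, zero at the start.
- bot.get_wrist_torque(): the same for the moment, N m.
- bot.get_gripper_width(): finger opening in m.
- bot.get_finger_force(): force on a finger pad.
Only numpy, scipy, OpenCV 4.12 (cv2) and the standard library are available. Lean on these libraries where they do the work, as an engineer would, in place of code of your own. Each camera call takes 0.05 s, during which the arm holds its last target. There are 200 camera calls.

TASK

Slide the wood sample on its steel foot along the stage, beneath the bridge, until it rests against the sprung rubber pad of the end stop, and leave it there touching the pad, lying along the lane between the two white lines. Never lift or tip the sample, only slide it; meet the stop gently, do not ram it or bump the bridge, and leave the other things on the bench where they are.

Things in the scene. Friction and masses are not known exactly. Their poses are not given: they have to be found in the camera images.
- stage: Flat dark steel plate fixed on the bench, 160 mm (its x) by 620 mm (its y), top 12 mm above the bench. Origin: on the bench under its centre; z up; the end stop is at its -y end.
- lane (a point): Middle of the lane on the stage's top, above the stage's origin, same axes. Two long white lines parallel to y, their inner edges 84 mm apart (x = -42 and +42 mm), mark the lane. The short white ticks beside it, one every 50 mm, are only a scale.
- bridge: Aluminium bridge fixed across the middle of the stage (same origin and axes as the stage): posts 20 x 24 mm at x = -98 and +98 mm, with feet 60 mm long in y, and a crossbar 24 mm wide (y), from 74 to 92 mm above the bench. The sample (top 56 mm above the bench) passes under it, a gripper's body does not.
- microscope (a point): Top centre of the small black camera microscope that stands upright on the middle of the crossbar: 28 mm across, this point 177 mm above the bench. Its lens tip, 22 mm across, hangs down to 70 mm above the bench.
- sample: Light wood beam 46 mm wide (its x), 200 mm long (its y), 36 mm high, on a steel foot 60 x 200 mm, 8 mm thick. Origin: centre of the foot's underside, z up; the wood spans z = 8 to 44 mm. 0.65 to 0.95 kg; mass and friction vary, it takes several newtons to slide, steady while it slides. It starts on the +y half of the stage, its long axis along the lane or askew by up to 0.15 rad.
- endstop: Grey block fixed on the bench, 56 (x) by 70 (y) by 58 mm high, a black screw head on top to 70 mm. Origin: on the bench under its centre, 370 mm from the stage's origin along -y, same axes. A rod 14 mm across, 36 mm above the bench, runs through it (spare length sticks out behind) towards +y and ends in a black rubber pad 40 mm wide, 26 mm high, facing +y.
- rod_exit (a point): Where the rod leaves the end stop's block, 35 mm in +y from its centre, 36 mm above the bench. The rod is clamped at a different length each time, not measured: the pad's face is 50 to 110 mm in +y from here. The pad is sprung along y: it yields from 1 N on (250 N/m), goes in up to 20 mm (6 N), then is solid. It keeps pressing on what touches it; friction holds the sample.
- tape: Bystander, to be left alone: a roll of paper tape lying flat, 84 mm across, 22 mm high. Origin: centre of its underside.
- offcut: Bystander, to be left alone: a plain wood offcut without a steel foot, 100 x 50 x 35 mm high. Origin: centre of its underside.
- tip_box: Bystander, to be left alone: a blue box of tips, 85 x 110 x 45 mm high. Origin: centre of its underside.
- bottle: Bystander, to be left alone: a grey drinking bottle, 72 mm across, about 190 mm high. Origin: centre of its underside.
- pen_cup: Bystander, to be left alone: a dark steel pen cup, 90 mm across, 95 mm high, pens to 140 mm. Origin: centre of its underside.
- ruler: Bystander, to be left alone: a white flat ruler, 30 x 300 mm, 4.5 mm thick. Origin: centre of its underside.
- small_jack: Bystander, to be left alone: a small blue scissor jack, 100 x 90 x 60 mm high, with a black knob. Origin: centre of its underside.
Mind the look-alikes: they are no part of the job. What is shaped like the endstop but green is not meant.

How it is judged:
At the end, for the whole second after the job is handed in: The sample lies flat on the stage beyond the bridge, at rest and released, its -y end touching the pad of the end stop (more than 0.4 N between them), its centre within 12 mm of the lane's middle line and its long axis within 0.12 rad of the stage's (contact force between sample and endstop above 0.4 N and x of sample in the frame of stage between -0.012 and 0.012 m and angle between the y axis of sample and the y axis of stage, either way round below 0.12 rad and z of sample in the frame of stage below 0.016 m and angle between sample's own z axis and vertical below 0.05 rad and y of sample in the frame of stage below -0.1 m and linear speed of sample below 0.01 m/s).
It fails at once if the sample is lifted (more than 6 mm off the stage) or tipped (0.12 rad) (z of sample in the frame of stage above 0.018 m or angle between sample's own z axis and vertical above 0.12 rad).
It fails at once if the end stop is rammed: more than 15 N from the sample or robot (contact force between anything else and endstop above 15 N).
It fails at once if the bridge is bumped: more than 6 N (contact force between anything else and bridge above 6 N).
It fails at once if a bystander is moved by more than 20 mm (distance of any of tape, offcut, tip_box, bottle, pen_cup, ruler, small_jack from where it was at the start of the episode above 0.02 m).
It also fails if it takes over 67 s, if anything falls off the work surface, if the arm or the gripper's body presses on something with over 40 N, if the wrist force passes 120 N, or if a joint passes its speed limit or range.

## Working session

There is one attempt and no reset: what is moved stays moved. The work goes in short steps, each a Python script; the robot and the scene stay as the last script left them, time stands still between calls to the robot, and variables do not carry over. Pictures are saved under pics/ and viewed, at most 10 in all, crops included, and the job is handed in when it is done.

```bash
mkdir -p pics; ls
python3 - <<'E'
from plant import bot
import cv2
for c in("top","side"):
    im=bot.read_camera(c); cv2.imwrite(f"pics/{c}0.png",im[:,:,::-1])
    k=bot.calibration(c); print(c,k)
    for n in("stage","lane","bridge","microscope","sample","endstop","rod_exit"):
        print(n,[(round(d['p'],2),[round(float(v),4) for v in d['at']]) for d in bot.spot_point(n,c)])
print(bot.get_time_s())
E
```

```text
pics
top {'fx': 546.8509281051354, 'fy': 546.8509281051354, 'cx': 323.2879776899723, 'cy': 238.5571103422798, 'k1': -0.11759468717502489, 'R': array([[-0.01477561, -0.99985817,  0.00808251],
       [-0.99033736,  0.01351922, -0.13801861],
       [ 0.13788976, -0.01004372, -0.99039666]]), 't': array([0.07479529, 0.56375305, 1.21327048])}
stage [(0.84, [0.5364, 0.0497, 0.0028])]
lane [(0.83, [0.5381, 0.0467, 0.018])]
bridge [(0.7, [0.536, 0.0536, 0.0064]), (0.39, [0.7983, 0.0881, -0.001])]
microscope [(0.86, [0.5365, 0.0558, 0.1762])]
sample [(0.98, [0.5365, 0.2265, 0.0105])]
endstop [(0.85, [0.5655, -0.3157, -0.0045]), (0.73, [0.772, -0.3175, -0.0001])]
rod_exit [(0.6, [0.7708, -0.2831, 0.0386]), (0.58, [0.5577, -0.2811, 0.0355])]
side {'fx': 566.1128580476582, 'fy': 566.1128580476582, 'cx': 312.86421947098546, 'cy': 242.50900346180904, 'k1': 0.062372363672781234, 'R': array([[-0.9898546 , -0.14123792,  0.01548272],
       [-0.10570201,  0.6591896 , -0.74451068],
       [ 0.0949471 , -0.73859388, -0.66743099]]), 't': array([0.55636945, 0.10158654, 1.64227141])}
stage [(0.71, [0.5377, 0.0522, 0.0027])]
lane [(0.69, [0.5369, 0.0501, 0.0137])]
bridge []
microscope [(0.84, [0.538, 0.0479, 0.1764]), (0.74, [0.5331, 0.2225, 0.0097])]
sample [(0.86, [0.5361, 0.2255, 0.0103]), (0.45, [0.7955, 0.0868, -0.0018])]
endstop [(0.82, [0.7742, -0.3179, 0.0006]), (0.71, [0.5562, -0.3227, -0.0034])]
rod_exit [(0.9, [0.5544, -0.2867, 0.0392]), (0.85, [0.7713, -0.2763, 0.0354])]
0.8
```

View pics/top0.png

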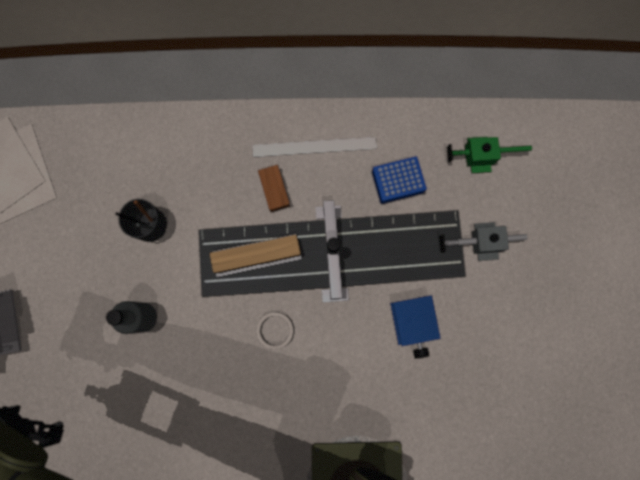

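View pics/side0.png

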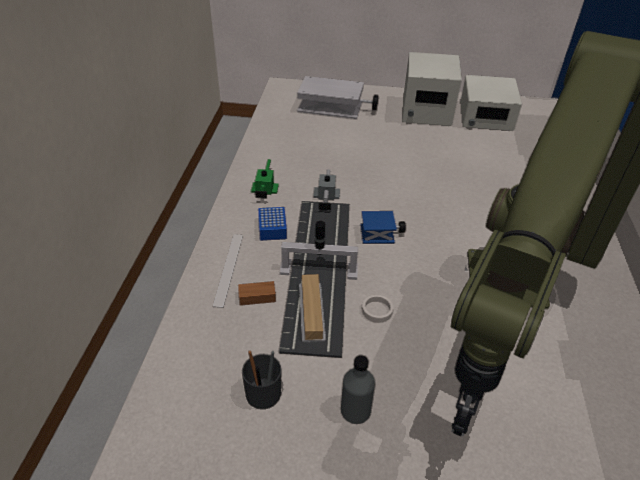

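The top view shows the sample at px (255,254), the bridge at column 333, and the stage over columns 200–463. There are two stop-shaped things: a grey one at (490,238) with its pad at (443,243) on the stage, and a green one at (482,150) off the stage. The grey one fits because of its colour and because it sits at the stage's -y end. Next I'll fit the geometry and check the stop in an enlarged crop.

```bash
cat > h.py <<'E'
import numpy as np, cv2
from plant import bot
def KD(c):
    k=bot.calibration(c); return np.array([[k['fx'],0,k['cx']],[0,k['fy'],k['cy']],[0,0,1]]),np.array([k['k1'],0,0,0.]),k['R'],k['t']
def proj(c,P):
    K,D,R,t=KD(c); return cv2.projectPoints(np.asarray(P,float).reshape(-1,3),cv2.Rodrigues(R)[0],t,K,D)[0][:,0]
def back(c,px,z):
    K,D,R,t=KD(c); n=cv2.undistortPoints(np.asarray(px,float).reshape(-1,1,2),K,D)[:,0]
    d=np.c_[n,np.ones(len(n))]@R; o=-R.T@t; return o+d*((z-o[2])/d[:,2])[:,None]
def tri(pa,pb):
    A=[]
    for c,p in(("top",pa),("side",pb)):
        K,D,R,t=KD(c); u,v=cv2.undistortPoints(np.array([[p]],float),K,D)[0,0]; M=np.c_[R,t]; A+=[u*M[2]-M[0],v*M[2]-M[1]]
    X=np.linalg.svd(np.array(A))[2][-1]; return X[:3]/X[3]
def ortho(c,im,o,yaw,z,xr,yr,s):
    # picture: columns = stage -y, rows = stage -x ; s m/px ; returns warped view of plane z
    ys=np.arange(yr[1],yr[0],-s); xs=np.arange(xr[1],xr[0],-s); Y,X=np.meshgrid(ys,xs)
    ca,sa=np.cos(yaw),np.sin(yaw)
    W=np.stack([o[0]+ca*X-sa*Y,o[1]+sa*X+ca*Y,np.full_like(X,z)],-1)
    m=proj(c,W).reshape(*X.shape,2).astype(np.float32); return cv2.remap(im,m[...,0],m[...,1],cv2.INTER_CUBIC)
def loc(P,o,yaw):
    d=np.asarray(P)[...,:2]-np.asarray(o)[:2]; ca,sa=np.cos(yaw),np.sin(yaw); return np.stack([ca*d[...,0]+sa*d[...,1],-sa*d[...,0]+ca*d[...,1]],-1)
def glob(x,y,o,yaw):
    ca,sa=np.cos(yaw),np.sin(yaw); return np.array([o[0]+ca*x-sa*y,o[1]+sa*x+ca*y])
def rect(P):
    (c,(w,h),a)=cv2.minAreaRect(np.asarray(P[:,:2]*1000,np.float32))
    if w>h: a-=90; w,h=h,w
    a=(a+90)%180-90; return np.array(c)/1000,w,h,np.radians(a)
def wood(im):
    hsv=cv2.cvtColor(im,cv2.COLOR_RGB2HSV); return (hsv[...,1]>90)&(hsv[...,0]>8)&(hsv[...,0]<25)&(hsv[...,2]>110)
E
python3 - <<'E'
from h import *
im={c:cv2.imread(f"pics/{c}0.png")[:,:,::-1].copy() for c in("top","side")}
for c in im:
    bot.read_camera(c)
    m=bot.cut_out("stage",c)[0]['mask']; v,u=np.nonzero(m); print(c,"stage",rect(back(c,np.c_[u,v],.012)))
    m=bot.cut_out("sample",c)[0]['mask']; v,u=np.nonzero(m); print("samp mask",rect(back(c,np.c_[u,v],.056)))
    w=wood(im[c])&m; v,u=np.nonzero(w); print("wood",rect(back(c,np.c_[u,v],.056)))
# white lines from top ortho in approx frame
o=np.array([.537,.051]);yaw=.054
for c in im:
    g=cv2.cvtColor(ortho(c,im[c],o,yaw,.012,(-.07,.07),(-.32,.32),.001),cv2.COLOR_RGB2GRAY).astype(float)
    for n,(a,b) in {"+x":(16,38),"-x":(102,126)}.items():
        pts=[]
        for j in range(20,620,4):
            if 270<j<370: continue
            col=g[a:b,j]; col=col-np.median(col); k=np.argmax(col)
            if col[k]>25:
                wt=np.clip(col,0,None)*(abs(np.arange(b-a)-k)<4); pts.append((.32-j*.001,.07-(a+(wt@np.arange(b-a))/wt.sum())*.001))
        p=np.array(pts); f=np.polyfit(p[:,0],p[:,1],1); r=abs(p[:,1]-np.polyval(f,p[:,0])); q=p[r<2*np.median(r)+.0005]; print(c,n,len(p),len(q),np.polyfit(q[:,0],q[:,1],1))
A=ortho("top",im["top"],o,yaw,.049,(-.06,.06),(-.42,-.17),.0004)
B=ortho("side",im["side"],o,yaw,.049,(-.06,.06),(-.42,-.17),.0004)
cv2.imwrite("pics/stop.png",np.vstack([A,B])[:,:,::-1]); print(A.shape)
E
```

```text
top stage (array([0.53347144, 0.04611551]), 168.30010986328125, 625.3573608398438, np.float64(0.06273590686786087))
samp mask (array([0.52689252, 0.22154541]), 59.381195068359375, 201.218994140625, np.float64(0.18996304752875667))
wood (array([0.53167535, 0.22272276]), 43.65129852294922, 196.21856689453125, np.float64(0.19583233832091188))
side stage (array([0.53827271, 0.05420163]), 164.81561279296875, 629.4375, np.float64(0.06446723205371059))
samp mask (array([0.53280957, 0.24350674]), 60.45414352416992, 238.48573303222656, np.float64(0.19491601116884286))
wood (array([0.53471594, 0.22716101]), 44.531776428222656, 197.3380126953125, np.float64(0.19296647738236397))
top +x 112 105 [-0.00852544  0.0420886 ]
top -x 124 102 [-0.00810888 -0.04599   ]
side +x 98 91 [-0.00962701  0.04503459]
side -x 115 115 [-0.00974192 -0.04292368]
(300, 625, 3)
```

View pics/stop.png

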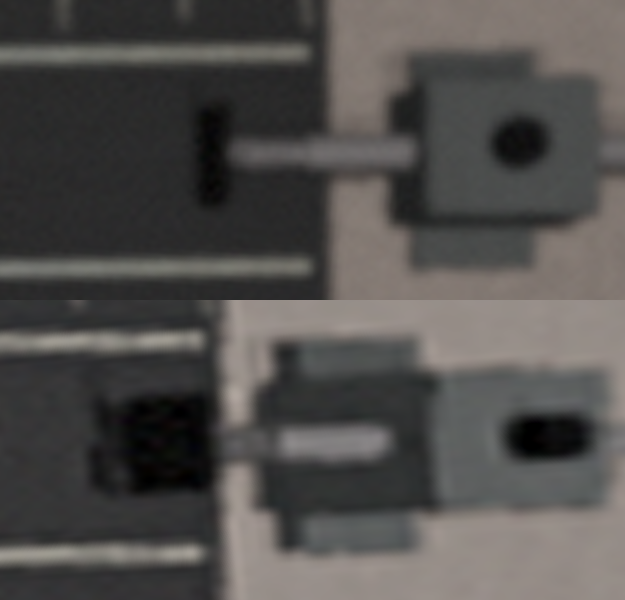

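The crop confirms the grey stop: pad on the stage, face at about y = -0.248 in the stage frame (from both views), with the lane lines on either side. The plan is to grasp the +y end, straighten the sample and slide it under the bridge. Then I release, regrasp the other end from beyond the bridge and pull it to the pad.

```bash
cat >> h.py <<'E'
O=np.array([.5365,.050]); YAW=.063; SG=None
def ori(a,s): 
    y=s*np.array([np.cos(a),np.sin(a),0]); z=np.array([0,0,-1.]); return np.c_[np.cross(y,z),y,z]
E
python3 - <<'E'
from h import *
sc=np.array([.534,.225]); a=.194; g=sc+.08*np.array([-np.sin(a),np.cos(a)])
q0=bot.get_q(); c={}
for s in(1,-1):
    q=bot.inverse_kinematics([*g,.20],ori(a,s)); q2=bot.inverse_kinematics([*glob(0,-.2,O,YAW),.024],ori(YAW,s)); print(s,q,q2)
    if q is not None and q2 is not None: c[s]=max(abs(q-q0))+max(abs(q2-q0))
s=min(c,key=c.get); print("sign",s); open("sg","w").write(str(s))
p=bot.get_tcp_pos(); bot.movel([p[0],p[1],.29],.2)
bot.movep([*g,.20],ori(a,s)); bot.movel([*g,.07],.15); bot.movel([*g,.024],.06)
print(bot.get_wrist_force()); bot.close_gripper()
print(bot.get_gripper_width(),bot.get_finger_force(),bot.get_wrist_force(),bot.get_tcp_pos(),bot.get_time_s())
im=bot.read_camera("side"); cv2.imwrite("pics/g1.png",cv2.resize(im[200:420,200:440],None,fx=2.5,fy=2.5)[:,:,::-1])
E
```

```text
1 [ 4.40182121e-01  3.81969105e-02  1.79462730e+00 -4.44089210e-16
  1.30876845e+00  2.46182121e-01] [-3.60321828e-01  1.68050204e-01  1.97921213e+00 -4.44089210e-16
  9.94330324e-01 -4.23321828e-01]
-1 [ 4.40182121e-01  3.81969105e-02  1.79462730e+00 -4.44089210e-16
  1.30876845e+00 -2.89541053e+00] [-3.60321828e-01  1.68050204e-01  1.97921213e+00 -4.44089210e-16
  9.94330324e-01  2.71827083e+00]
sign 1
[-0.63866182 -0.11086646  0.29573724]
0.04482470335289328 63.98971438407898 [-2.28194823  0.03761308  3.87667539] [0.51867636 0.30370458 0.0246532 ] 5.6
```

View pics/g1.png

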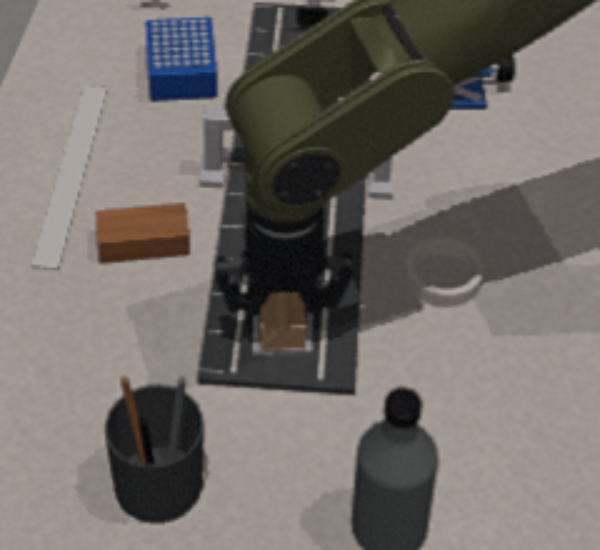

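The grasp is good: both fingers straddle the wood at px (283,320), opening 44.8 mm. Now I slide.

Run:
```python
from h import *
z=bot.get_tcp_pos()[2]
for y,v in((.225,.04),(.15,.06),(.11,.06),(.09,.04),(.08,.03)):
    bot.movel([*glob(0,y,O,YAW),z],v,ori=ori(YAW,1)); f=bot.get_wrist_force(); print(y,f.round(1),bot.get_time_s())
bot.open(); p=bot.get_tcp_pos(); bot.movel([p[0],p[1],.25],.2)
bot.movel([*glob(0,-.08,O,YAW),.25],.2,ori=ori(YAW,1)); print(bot.get_time_s())
q=glob(0,.20,O,YAW); 
for c in("top","side"): cv2.imwrite(f"pics/{c}2.png",bot.read_camera(c)[:,:,::-1])
t=cv2.imread("pics/top2.png")[180:320,180:520]; s=cv2.imread("pics/side2.png")[150:380,220:420]
cv2.imwrite("pics/m.png",np.vstack([cv2.resize(t,(680,280)),cv2.resize(cv2.copyMakeBorder(s,0,0,0,195,0),(680,395))[:310]]))
```

```text
0.225 [1.7 0.4 1.1] 6.5333
0.15 [-1.6  4.2  3.3] 7.9333
0.11 [-1.   0.2  4.1] 8.75
0.09 [-0.1  4.5  3.2] 9.4
0.08 [0.1 4.7 3.4] 9.8833
12.5917
```

View pics/m.png

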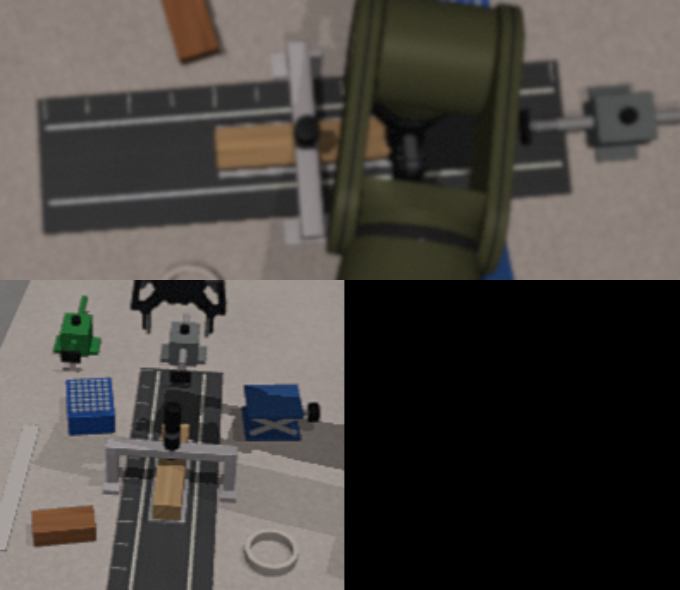

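The sample lies straight under the bridge: the top part spans px (215–388,145) and the far end sticks out in the side part at (178,432). I'll measure its pose before regrasping.

Run:
```python
from h import *
for c,(u0,u1,v0,v1) in{"top":(270,395,225,280),"side":(290,345,230,305)}.items():
    im=cv2.imread(f"pics/{c}2.png")[:,:,::-1].copy(); w=wood(im); k=np.zeros_like(w); k[v0:v1,u0:u1]=1
    w&=k; v,u=np.nonzero(w); P=loc(back(c,np.c_[u,v],.056),O,YAW); r=rect(P); print(c,len(u),r, P.min(0),P.max(0))
    bot.read_camera(c)
    print([(d['p'],loc(d['at'],O,YAW)) for d in bot.spot_point("sample",c)])
```

```text
top 868 (array([-0.00256914,  0.00161022]), 43.375614166259766, 190.8032989501953, np.float64(-0.009531586699448098)) [-0.02380475 -0.09366087] [0.01960658 0.09698932]
[(0.51, array([ 0.00104116, -0.00096747]))]
side 410 (array([0.00081577, 0.00385562]), 44.29154968261719, 197.28028869628906, np.float64(-0.005897703392034977)) [-0.02188467 -0.09465389] [0.02304679 0.1025519 ]
[(0.97, array([0.00228378, 0.00125871])), (0.49, array([-0.16822344, -0.17455522]))]
```

Run:
```python
from h import *
R=ori(YAW,1); e=np.array([-np.sin(YAW),np.cos(YAW),0])
g=glob(0,-.078,O,YAW); bot.movel([*g,.07],.15,ori=R); bot.movel([*g,.024],.06); bot.close_gripper()
z=bot.get_tcp_pos()[2]; print(bot.get_gripper_width(),z,bot.get_wrist_force().round(1))
for y in(-.14,-.19,-.205): bot.movel([*glob(0,y,O,YAW),z],.05,ori=R); print(y,round(e@bot.get_wrist_force(),2))
y=-.205; h=[]
while y>-.243:
    y-=.002; bot.movel([*glob(0,y,O,YAW),z],.015,ori=R); bot.hold(.1); f=e@bot.get_wrist_force(); h.append(f); print(round(y,3),round(f,2),round(loc(bot.get_tcp_pos(),O,YAW)[1],4))
    if len(h)>3 and f>np.median(h[:4])+2 : break
print(bot.get_time_s())
for c in("top","side"): cv2.imwrite(f"pics/{c}3.png",bot.read_camera(c)[:,:,::-1])
```

```text
0.04508521361721325 0.024593260056663527 [-1.8 -0.8  3.5]
-0.14 5.64
-0.19 5.11
-0.205 0.84
-0.207 4.81 -0.2065
-0.209 4.95 -0.2085
-0.211 5.67 -0.2105
-0.213 5.46 -0.2125
-0.215 5.22 -0.2145
-0.217 6.44 -0.2165
-0.219 5.3 -0.2185
-0.221 4.56 -0.2205
-0.223 4.74 -0.2225
-0.225 5.4 -0.2245
-0.227 4.97 -0.2265
-0.229 6.25 -0.2285
-0.231 5.8 -0.2303
-0.233 6.99 -0.2321
-0.235 7.97 -0.2339
24.35
```

Force rose steadily from about 5.2 N to 8 N around the predicted pad position, which fits the pad pressing with 2–2.7 N, below the sliding friction. I'll release, retreat and check.

Run:
```python
from h import *
bot.open(); p=bot.get_tcp_pos(); bot.movel([p[0],p[1],.25],.15); bot.movep([*glob(-.05,.30,O,YAW),.30],ori(YAW,1)) 
im={c:bot.read_camera(c) for c in("top","side")}
for c,(u0,u1,v0,v1) in{"top":(320,460,220,275),"side":(300,350,190,290)}.items():
    w=wood(im[c]); k=np.zeros_like(w); k[v0:v1,u0:u1]=1
    w&=k; v,u=np.nonzero(w); P=loc(back(c,np.c_[u,v],.056),O,YAW); print(c,len(u),rect(P),P.min(0),P.max(0))
    print([(d['p'],loc(d['at'],O,YAW)) for d in bot.spot_point("sample",c)])
A=[ortho(c,im[c],O,YAW,.049,(-.07,.07),(-.36,0),.0005) for c in im]
cv2.imwrite("pics/end.png",np.vstack(A)[:,:,::-1]); print(bot.get_time_s())
```

```text
top 1669 (array([-0.00208098, -0.15753459]), 43.84005355834961, 197.80123901367188, np.float64(0.002057490638870667)) [-0.02404212 -0.25645869] [ 0.0199645  -0.05863485]
[(0.74, array([-0.00312406, -0.15911898]))]
side 57 (array([ 0.01859634, -0.19916452]), 9.904193878173828, 95.39690399169922, np.float64(0.02931253402698569)) [ 0.01440715 -0.24696348] [ 0.0246228  -0.15136061]
[(0.63, array([ 0.00026383, -0.15782972])), (0.6, array([0.26095765, 0.01810646]))]
28.7333
```

View pics/end.png

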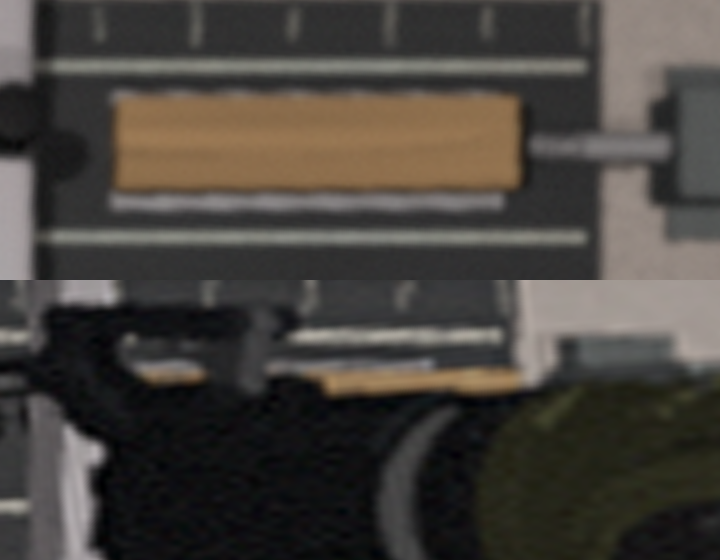

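The top part shows the sample straight in the lane at px (115–522,142), its end against the pad at (526,145). That end is about 7 mm past the pad's original face, so the spring is loaded. Sample centre x is within about 3 mm of the lane's middle, with yaw error about 0.002 rad.

```bash
python3 -c "
from plant import bot
print(bot.sign_off(),bot.get_time_s())"
```

```text
the job is handed in; nothing more can be done
the job is handed in; nothing more can be done
```

I handed the job in with the sample slid under the bridge, straight in the lane and about 3 mm or less off its middle line, released and pressing the end stop's pad with an estimated 2–2.7 N; sign-off gave no verdict.

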